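# Make up two grinding-wheel sets on their arbors

## Task

Make up the two wheel sets on the upright arbors: on the green-based arbor first the black back flange, then the dark grey coarse wheel, then the brass nut on top; on the blue-based arbor first the white fine wheel, then the red collar on top (the arbors may be done in either order). Thread every piece over its post, fully down and flat on what is below it, and let go. The wheels are brittle, so lower them all the way rather than letting them drop, and leave the screw bin, oil tin and V-block where they stand.

Things in the scene. Friction and masses are not known exactly. Their poses are not given: they have to be found in the camera images.
- back_flange: back flange: black steel ring, 48 mm outside diameter, 16 mm thick, with a plain 20 mm through bore, about 0.16 kg. Lies flat on the bench at the start. Origin: centre of its underside; z axis is the bore axis (up).
- grey_wheel: coarse grinding wheel: dark grey disc, 60 mm diameter, 20 mm thick, with a 20 mm through bore (bright steel bush around it), about 0.12 kg. Lies flat on the bench at the start. Origin: centre of its underside; z axis is the bore axis (up).
- brass_nut: clamp nut: yellow brass knurled ring, 40 mm diameter, 16 mm thick, with a plain 20 mm through bore (slides on, no thread), about 0.12 kg. Lies flat on the bench at the start. Origin: centre of its underside; z axis is the bore axis (up).
- white_wheel: fine grinding wheel: white disc, 60 mm diameter, 20 mm thick, with a 20 mm through bore (bright steel bush around it), about 0.11 kg. Lies flat on the bench at the start. Origin: centre of its underside; z axis is the bore axis (up).
- red_collar: clamp collar: plain red ring, 46 mm diameter, 16 mm thick, with a 20 mm through bore, about 0.06 kg. Lies flat on the bench at the start. Origin: centre of its underside; z axis is the bore axis (up).
- green_arbor: empty upright arbor fixed to the bench: round green base, 90 mm diameter, 18 mm thick; steel post 14 mm in diameter at its centre rises 60 mm above the base (78 mm over the bench), its last 12 mm tapering to 6 mm. Origin: on the post axis at the underside of the base (bench level), z up. Pieces seat on the base top, 18 mm above the origin.
- blue_arbor: empty upright arbor fixed to the bench: round blue base, 90 mm diameter, 18 mm thick; steel post 14 mm in diameter at its centre rises 60 mm above the base (78 mm over the bench), its last 12 mm tapering to 6 mm. Origin: on the post axis at the underside of the base (bench level), z up. Pieces seat on the base top, 18 mm above the origin.
- screw_bin: bystander: small open red parts bin with screws in it, 80 mm (x) by 60 mm (y) by 38 mm high, 0.4 kg. Loose, not part of the job, to be left where it stands. Origin: centre of its underside, z up.
- oil_tin: bystander: closed round tin, yellow with a grey-white top, 52 mm diameter, 62 mm high, 0.22 kg. Loose, not part of the job, to be left where it stands. Origin: centre of its underside, z up.
- v_block: bystander: steel V-block with a groove along its x, 55 mm (x) by 44 mm (y) by 36 mm high, 0.45 kg. Loose, not part of the job, to be left where it stands. Origin: centre of its underside, z up.

How it is judged (in metres and radians):
At the end, for the whole second after the job is handed in: Green arbor, from the base up: black flange, grey wheel, brass nut; blue arbor: white wheel, red collar. Each within 6 mm of its post axis, 4 mm of its stack height (underside 18, 34, 54 and 18, 38 mm over the arbor origin), 0.1 rad of flat, released and at rest (horizontal distance between each of back_flange, grey_wheel, brass_nut and green_arbor below 0.006 m and z of back_flange in the frame of green_arbor between 0.014 and 0.022 m and angle between each of back_flange, grey_wheel, brass_nut, white_wheel, red_collar's own z axis and vertical below 0.1 rad and linear speed of each of back_flange, grey_wheel, brass_nut, white_wheel, red_collar below 0.02 m/s and angular speed of each of back_flange, grey_wheel, brass_nut, white_wheel, red_collar below 0.2 rad/s and contact force between the fingers and back_flange below 0.1 N and z of grey_wheel in the frame of green_arbor between 0.03 and 0.038 m and contact force between the fingers and grey_wheel below 0.1 N and z of brass_nut in the frame of green_arbor between 0.05 and 0.058 m and contact force between the fingers and brass_nut below 0.1 N and horizontal distance between each of white_wheel, red_collar and blue_arbor below 0.006 m and z of white_wheel in the frame of blue_arbor between 0.014 and 0.022 m and contact force between the fingers and white_wheel below 0.1 N and z of red_collar in the frame of blue_arbor between 0.034 and 0.042 m and contact force between the fingers and red_collar below 0.1 N); the robot touches nothing.
It fails at once if the grey grinding wheel is dropped: it falls freely at more than 0.6 m/s (a drop of about 18 mm) without the fingers on it (linear speed of grey_wheel above 0.6 m/s and contact force between the fingers and grey_wheel below 0.1 N).
It fails at once if the white grinding wheel is dropped: it falls freely at more than 0.6 m/s (a drop of about 18 mm) without the fingers on it (linear speed of white_wheel above 0.6 m/s and contact force between the fingers and white_wheel below 0.1 N).
It fails at once if the screw bin is moved more than 30 mm or knocked over (distance of screw_bin from where it was at the start of the episode above 0.03 m or angle between screw_bin's own z axis and vertical above 0.5 rad).
It fails at once if the oil tin is moved more than 30 mm or knocked over (distance of oil_tin from where it was at the start of the episode above 0.03 m or angle between oil_tin's own z axis and vertical above 0.5 rad).
It fails at once if the V-block is moved more than 30 mm or knocked over (distance of v_block from where it was at the start of the episode above 0.03 m or angle between v_block's own z axis and vertical above 0.5 rad).
It also fails if it takes over 120 s, if anything falls off the work surface, if the arm or the gripper's body presses on something with over 40 N, if the wrist force passes 120 N, or if a joint passes its speed limit or range.

## Robot

A 6-joint arm with a two-finger parallel gripper is mounted at the origin on the work surface. World frame = base frame: x ahead of the robot, y to its left, z up, the work surface at z = 0. Lengths are in mm, angles in degrees, forces in N, time in s.
With the tool pointing down it reaches from about 325 to 775 mm from the base axis. Payload 5.5 kg.
Tool frame: the origin (TCP) lies at the very end of the fingers, on their centre line; the grasp point (between the pads) lies 19 mm behind it (manip.tcp_to_grasp is the z of the grasp point in the tool frame, in mm); z points along the fingers, y is the line along which they close (so a half turn about z gives the same grasp; the last joint's range is limited). The gripper opens to 85 mm and grips with 20 to 120 N. Pads are 22 mm wide; open, the fingers measure 114 mm over their backs; the gripper's body (76 mm by 85 mm) begins 54 mm behind the grasp point. The pads swing forward as they close: fully open they stand 13 mm farther back than shut.
Start: joints at [69.288, 5.22, 70.514, -0, 104.267, -3.249], TCP at [180.066, 572.357, 231.275] pointing down, gripper open.
Joint ranges: [-164.24, 164.24], [-49.07, 125.15], [9.68, 141.18], [-86.29, 266.29], [3.28, 154.24], [-151.56, 151.56]. Speed limits (degrees/s): [147.25, 147.25, 172.46, 180, 180, 180].

## Interface

Orientations are given as a 3x3 rotation matrix whose columns are the frame's x, y, z axes.
In Python, from plant import manip, eoat, planner, monitor, cams, workorder gives the robot as it stands. The module is installed in compiled form; this text tells all that it offers. Calls block until the motion is done:
- manip.move_to(position, orientation): joint-space move of the TCP to a pose.
- manip.line_to(position, velocity=150, attitude=None, threshold=None): straight line of the TCP; attitude=None keeps the orientation; velocity is the mean speed in mm/s. With threshold (N) it stops when the force on the tool has changed by that much, and returns True; else False.
- manip.move_joints(angles): joint-space move.
- eoat.set_gripper(opening, effort=None): opening from 0.0 (shut) to 1.0 (fully open); effort is the grip in N (None keeps the last); returns when the fingers have stopped.
- manip.wait(seconds).
- planner.solve_ik(position, orientation): joint angles nearest the present ones, or None.
- monitor.observe(): the state.
- cams.grab_frame(name): name is "scene" or "side" or "wrist"; returns the picture (384x512x3 uint8, blue, green, red); there is no depth.
- cams.camera_params(name): a dict with "fovy" (degrees; the focal length in pixels is half the picture's height over the tangent of half this angle, whatever the lens; pixels are square), "cx", "cy" (the principal point, pixels), "origin" and "rotation" of the camera in the world. Camera axes: x right, y down, z forward; pixel columns grow to the right and rows downward; lengths in mm; the calibration is good to about 2 mm. A picture is of the moment at which its call begins: read the wrist's pose just before it. camera_params takes no time and is no camera call; for the wrist camera it gives the pose at the moment of the call.
A pose or a line that the arm cannot do raises manip.PlanningError and nothing moves.
- workorder.sign_off(): hands the job in; it is judged then, once.
The state is a dict: "time_s": time; "qpos": joint angles; "joint_vel": joint speeds; "joint_efforts": joint torques, N m; "ee_pos": TCP position; "tcp_rot": TCP orientation; "contact_force": force on the tool from outside, world axes, zero at the start; "wrist_torque": the same for the moment, N m; "grip_width": opening from 0.0 (shut) to 1.0 (fully open); "finger_force": force on a finger pad.
Only numpy, scipy, OpenCV 4.12 (cv2) and the standard library are available. Lean on these libraries where they do the work, as an engineer would, in place of code of your own. Each camera call takes 0.05 s, during which the arm holds its last target. There are 200 camera calls.

## Working session

There is one attempt and no reset: what is moved stays moved. The work goes in short steps, each a Python script; the robot and the scene stay as the last script left them, time stands still between calls to the robot, and variables do not carry over. Pictures are saved under pics/ and viewed, at most 14 in all, crops included, and the job is handed in when it is done.

```bash
mkdir -p pics && python3 - <<'E'
from plant import manip, eoat, planner, monitor, cams, workorder
import cv2
for n in ("scene","side","wrist"):
    p=cams.camera_params(n); print(n,p)
    cv2.imwrite(f"pics/{n}0.png",cv2.resize(cams.grab_frame(n),(800,600),interpolation=cv2.INTER_CUBIC))
print(monitor.observe(), manip.tcp_to_grasp)
E
```

```text
scene {'fovy': 56.951809826580714, 'cx': 255.15285899179744, 'cy': 190.57935490691807, 'origin': array([1176.51968757,   84.18594505,  575.47186203]), 'rotation': array([[-0.12482011,  0.6178619 , -0.77631605],
       [ 0.99204489,  0.06483629, -0.10790358],
       [-0.01633606, -0.78360891, -0.62103962]])}
side {'fovy': 46.11338184035151, 'cx': 256.0531392159628, 'cy': 192.92589759316024, 'origin': array([ 345.26315292, -614.06049398,  768.06801843]), 'rotation': array([[ 0.95049834, -0.24320771,  0.19339834],
       [-0.31024112, -0.70789742,  0.63453265],
       [-0.01741705, -0.66312235, -0.74830836]])}
wrist {'fovy': 65.65367341336392, 'cx': 252.35468244508763, 'cy': 194.12243181048453, 'origin': array([103.60796054, 596.74112073, 372.2663837 ]), 'rotation': array([[ 0.29944624,  0.90707415,  0.29588584],
       [ 0.95411027, -0.28391669, -0.09520984],
       [-0.00235546,  0.31081795, -0.95046655]])}
{'time_s': 0.15, 'qpos': array([ 6.92889176e+01,  5.25346432e+00,  7.05671748e+01,  1.46677128e-03,
        1.04265175e+02, -3.24939673e+00]), 'joint_vel': array([-0.07408399, -0.14894424, -0.19256958,  0.11402725,  0.000443  ,
       -0.11911147]), 'joint_efforts': array([ 1.29618853e-03, -4.59370637e+01, -4.18526673e+01, -7.00780174e-05,
        9.49998881e-03, -1.02470523e-05]), 'ee_pos': array([179.9678233 , 572.15514622, 230.3965555 ]), 'tcp_rot': array([[-9.53919680e-01,  3.00061558e-01, -5.52891146e-04],
       [ 3.00062047e-01,  9.53918670e-01, -1.39217374e-03],
       [ 1.09675366e-04, -1.49392357e-03, -9.99998878e-01]]), 'contact_force': array([-0.04915688, -0.49827158,  0.53122063]), 'wrist_torque': array([0.03479821, 0.01961233, 0.03165745]), 'finger_force': 0.0, 'grip_width': 0.9990115498768647} -18.700000000000003
```

View pics/scene0.png

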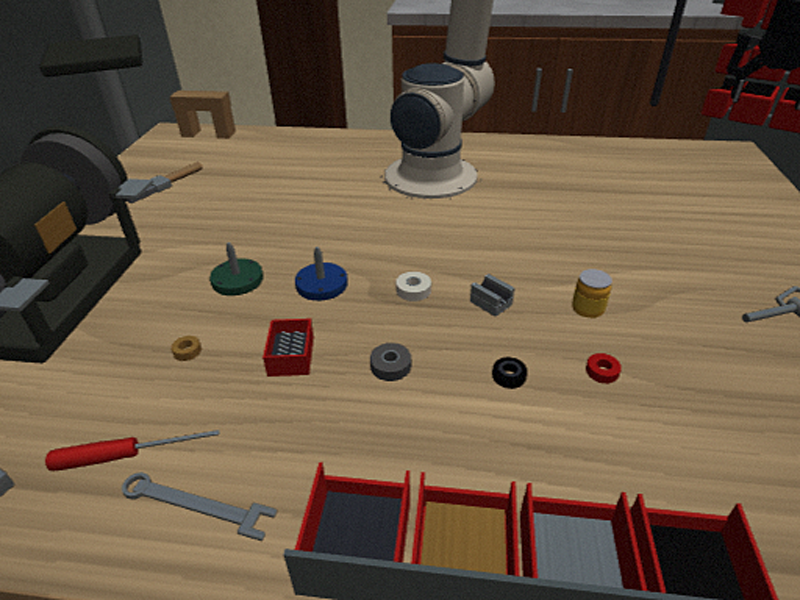

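View pics/side0.png

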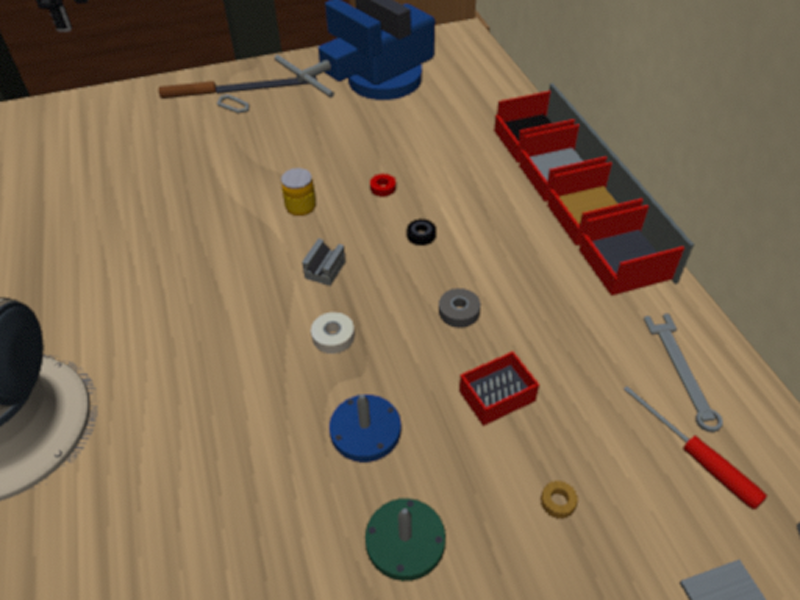

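The scene view shows the green arbor at (236,274), blue (321,279), white (414,284), grey (391,358), black (510,369), red (604,364) and brass (186,345). The bin, V-block and tin stand clear of these. The side view shows the same layout. I'll project both to positions.

```bash
cat > h.py <<'E'
from plant import manip, eoat, planner, monitor, cams, workorder
import cv2, numpy as np
def ray(p,uv,z):
    f=192/np.tan(np.radians(p["fovy"]/2))
    d=p["rotation"]@np.array([(uv[0]-p["cx"])/f,(uv[1]-p["cy"])/f,1])
    return (p["origin"]+d*(z-p["origin"][2])/d[2])[:2]
def px(p,X):
    f=192/np.tan(np.radians(p["fovy"]/2)); c=p["rotation"].T@(np.asarray(X,float)-p["origin"])
    return np.array([p["cx"]+f*c[0]/c[2],p["cy"]+f*c[1]/c[2]])
E
python3 - <<'E'
from h import *
Z=dict(green=18,blue=18,white=20,grey=20,black=16,red=16,brass=16,bin=38,tin=62,vb=36)
S=dict(green=(236,274),blue=(321,279),white=(414,284),grey=(391,358),black=(510,369),red=(604,364),brass=(186,345),bin=(289,338),tin=(595,279),vb=(493,288))
D=dict(green=(405,535),blue=(365,424),white=(333,329),grey=(460,304),black=(421,229),red=(383,183),brass=(559,496),bin=(499,380),tin=(297,178),vb=(325,258))
for k in Z:
    r=[ray(cams.camera_params(n),(np.array(q[k])+.5)*.64-.5,Z[k]).round(1) for n,q in (("scene",S),("side",D))]
    print(k,*r,np.hypot(*r[1]).round())
p=cams.camera_params("wrist");s=monitor.observe()
print(s["tcp_rot"].T@(p["origin"]-s["ee_pos"]), s["tcp_rot"].T@p["rotation"])
E
```

```text
green [ 442.6 -301.8] [ 437.6 -305.5] 534.0
blue [ 441.7 -151.3] [ 435.3 -155.5] 462.0
white [442.    7.9] [435.5   2.8] 436.0
grey [619.6  -6.4] [616.9 -11.2] 617.0
black [619.1 161.1] [617.5 158. ] 637.0
red [595. 292.] [594.6 286.1] 660.0
brass [ 621.5 -313.6] [ 619.  -316.8] 695.0
bin [ 613.1 -155.3] [ 610.4 -160.2] 631.0
tin [455.9 290.9] [453.7 288.3] 538.0
vb [460.7 136.9] [456.2 124.6] 473.0
[  80.23376869    0.33318783 -142.00401085] [[ 6.45106560e-04 -9.50430064e-01 -3.10937740e-01]
 [ 9.99999604e-01  8.03906866e-04 -3.82555521e-04]
 [ 6.13557252e-04 -3.10937370e-01  9.50430206e-01]]
```

```bash
cat >> h.py <<'E'
RP=np.array([[-1,0,0],[0,1,0],[0,0,-1.]]); RN=np.array([[1,0,0],[0,-1,0],[0,0,-1.]])
N=dict(green=(440,-304),blue=(438.5,-153.5),white=(439,5),grey=(618,-9),black=(618,159.5),red=(595,289),brass=(620,-315))
def view(c,z,half=40,s=5,name="wrist"):
    """wrist picture rectified to the plane z, s px/mm, centred on c; right = +x, down = -y"""
    p=cams.camera_params(name); im=cams.grab_frame(name)
    w=[(c[0]+a*half,c[1]+b*half,z) for a,b in ((-1,1),(1,1),(1,-1),(-1,-1))]
    n=int(2*half*s); H=cv2.getPerspectiveTransform(np.float32([px(p,q) for q in w]),np.float32([(0,0),(n,0),(n,n),(0,n)]))
    o=cv2.warpPerspective(im,H,(n,n),flags=cv2.INTER_CUBIC)
    for t in range(-half,half+1,10):
        k=int((t+half)*s); L=10 if t else n
        cv2.line(o,(k,0),(k,L),(255,0,255),1); cv2.line(o,(0,k),(L,k),(255,0,255),1)
    return o
E
python3 - <<'E'
from h import *
seq=[("red",16,RP),("black",16,RP),("grey",20,RP),("brass",16,RP),("green",78,RP),("blue",78,RP),("white",20,RP),("white",20,RN),("blue",78,RN),("green",78,RN)]
o=[]
for k,z,R in seq:
    manip.move_to([*N[k],max(z+100,140)],R); manip.wait(.25)
    if z==78:
        o.append((k,view(N[k],78,20,10)));
    else: o.append((k,view(N[k],z,20,10)))
    print(k,monitor.observe()["time_s"].__round__(2),monitor.observe()["qpos"].round(0))
for n,(k,i) in enumerate(o): cv2.imwrite(f"pics/v{n}_{k}.png",i)
t=[cv2.resize(i,(266,266),interpolation=cv2.INTER_AREA) for k,i in o]
t+=[t[0]*0]*2
for j in range(2): cv2.imwrite(f"pics/m{j}.png",np.vstack([np.hstack(t[6*j+r:6*j+r+3]) for r in (0,3)]))
E
```

```text
red 2.3 [ 23.  15.  69.   0.  96. -67.]
black 3.19 [ 12.  11.  73.   0.  96. -79.]
grey 4.2 [ -4.   8.  77.   0.  95. -94.]
brass 5.67 [ -30.   20.   63.    0.   97. -120.]
green 6.73 [ -38.   -5.   86.    0.   99. -128.]
blue 7.68 [ -24.  -16.   96.   -0.  100. -113.]
white 8.68 [ -4. -20. 103.  -0.  97. -94.]
white 11.62 [ -4. -20. 103.   0.  97.  86.]
blue 12.62 [-23. -16.  96.   0. 100.  67.]
green 13.57 [-38.  -5.  86.   0.  99.  52.]
```

View pics/m0.png

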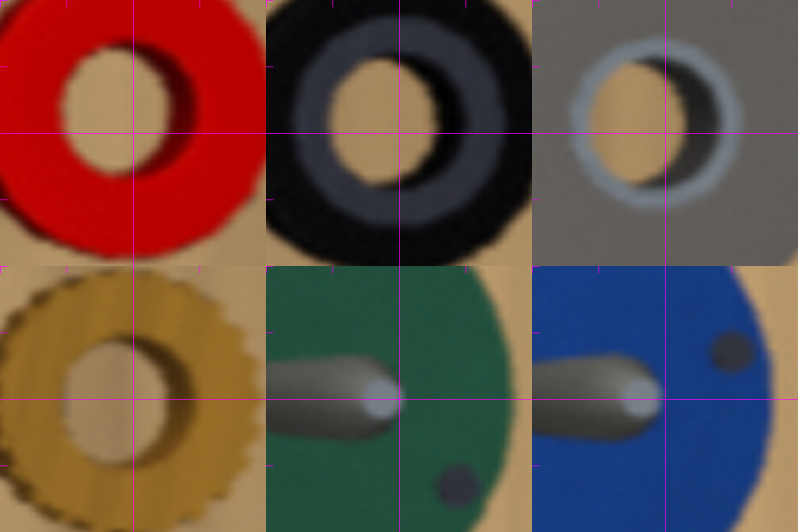

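View pics/m1.png

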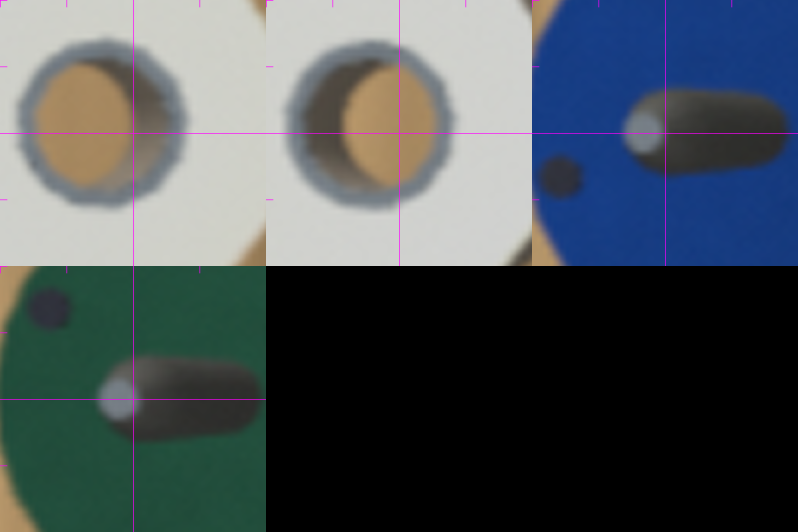

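Offsets read off the rectified tiles agree between the two yaw angles to within 0.3 mm, so the bias is negligible. Next is the first pick, the black flange.

```bash
cat >> h.py <<'E'
P=dict(green=(437.65,-304),blue=(435.1,-153.4),white=(434.5,6.25),grey=(617,-7.5),black=(618.2,161.4),red=(594.7,292.6),brass=(619.7,-315))
W=dict(white=60,grey=60,black=48,red=46,brass=40)
def st(m=""):
    s=monitor.observe(); print(m,round(s["time_s"],2),s["ee_pos"].round(2),s["contact_force"].round(1),"w",round(s["grip_width"]*85,1),"f",round(s["finger_force"],1),flush=True); return s
def goto(xy,z,v=150,th=None,d=np.zeros(2)):
    return manip.line_to([xy[0]+d[0],xy[1]+d[1],z],velocity=v,threshold=th)
def pick(k,z=2,effort=40):
    manip.move_to([*P[k],130],RN); eoat.set_gripper(min(1,(W[k]+18)/85))
    goto(P[k],40); goto(P[k],z,60); st("at "+k)
    eoat.set_gripper(0,effort); s=st("grip"); goto(P[k],130,150); st("up")
    return s
E
python3 - <<'E'
from h import *
pick("black")
cv2.imwrite("pics/p1.png",cams.grab_frame("wrist"))
E
```

```text
at black 17.25 [618.35 161.44   2.16] [-0.3 -0.1  0.6] w 66.1 f 0.0
grip 17.57 [618.85 161.47   3.23] [-0.7  0.   5. ] w 46.1 f 41.3
up 18.57 [617.52 161.27 128.21] [-0.4 -0.5 -2.3] w 46.3 f 41.2
```

View pics/p1.png

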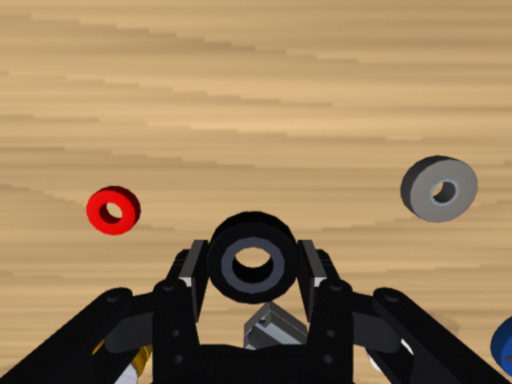

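The wrist view shows the flange held flat between the pads, with its bore at (253,262). Now to place it.

```bash
cat >> h.py <<'E'
def place(arb,seat,zg=2.5,v=40,th=8):
    A=np.array(P[arb]); manip.move_to([*A,140],RN); manip.wait(.2)
    goto(A,100,120); manip.wait(.2); d=A-st("over")["ee_pos"][:2]
    goto(A,seat+zg+6,v,None,d); st("low")
    hit=goto(A,seat+zg-3,20,th,d); s=st("hit %s"%hit); return s,d
def release(arb,k,d):
    eoat.set_gripper(min(1,(W[k]+10)/85)); s=st("open")
    goto(P[arb],s["ee_pos"][2]+25,50,None,d); goto(P[arb],140); st("clear")
E
python3 - <<'E'
from h import *
s,d=place("green",18)
cv2.imwrite("pics/p2.png",cams.grab_frame("side")[280:384,180:340].repeat(5,0).repeat(5,1))
E
```

```text
over 21.32 [ 438.14 -304.37  101.22] [ 0.1 -0.7 -0.6] w 45.9 f 41.3
low 23.31 [ 437.29 -303.75   26.76] [ 0.4  0.2 -1.7] w 46.1 f 41.3
hit True 23.67 [ 437.38 -303.81   21.2 ] [-1.  -0.5  4.5] w 46.1 f 41.7
```

View pics/p2.png

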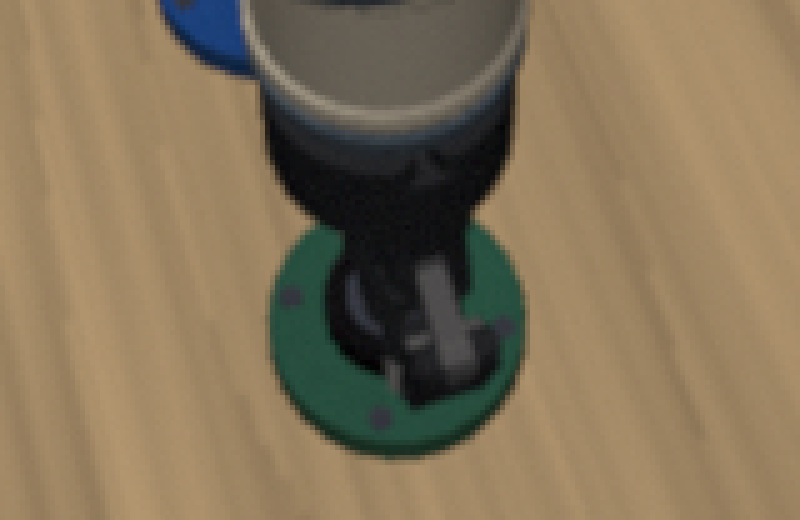

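The flange is over the post and on the base: contact came at z 21.2 mm, and 21.2 was expected. I'll release it and bring the grey wheel.

```bash
python3 - <<'E'
from h import *
d=np.array(P["green"])-monitor.observe()["ee_pos"][:2]
release("green","black",d*0)
pick("grey")
s,d=place("green",34)
E
```

```text
open 23.99 [ 436.57 -303.16   19.63] [ 0.8  0.  -0. ] w 58.2 f 0.0
clear 25.42 [ 437.26 -303.67  138.71] [ 0.4  0.3 -1.7] w 57.8 f 0.0
at grey 28.59 [617.14  -7.52   2.16] [-0.5  1.5 -0.3] w 77.9 f 0.0
grip 28.91 [617.72  -7.56   3.32] [-0.7 -0.2  5.7] w 58.4 f 43.3
up 29.91 [616.3   -7.47 128.29] [-0.3 -0.4 -2.3] w 58.4 f 43.1
over 32.1 [ 438.14 -304.38  101.24] [ 0.5  0.5 -1.1] w 58.2 f 43.1
low 33.69 [ 437.33 -303.73   42.84] [ 0.5 -0.2 -2.1] w 58.4 f 43.1
hit True 34.05 [ 437.42 -303.82   37.34] [-0.   0.3  4.3] w 58.4 f 43.5
```

The wheel seated at 37.3 mm, as expected. Next are the release, the nut, and then the white wheel.

```bash
python3 - <<'E'
from h import *
def run(a,k,seat):
    s0=pick(k)
    if abs(s0["grip_width"]*85-W[k]+1.7)>1.5: raise SystemExit("bad grip "+k)
    s,d=place(a,seat); e=s["ee_pos"][2]-s0["ee_pos"][2]-seat; print(k,"seat err",e)
    if abs(e)>1.5: raise SystemExit("seat?")
    release(a,k,d)
release("green","grey",np.zeros(2))
run("green","brass",54)
run("blue","white",18)
run("blue","red",38)
cv2.imwrite("pics/s3.png",cv2.resize(cams.grab_frame("scene")[130:250,90:250],(800,600),interpolation=cv2.INTER_CUBIC))
E
```

```text
open 34.33 [ 436.73 -303.28   35.91] [-0.4 -0.2  0.1] w 70.0 f 0.0
clear 35.64 [ 437.34 -303.77  138.93] [-0.2  0.5 -0.5] w 70.0 f 0.0
at brass 38.21 [ 619.83 -315.08    2.17] [ 0.9  1.1 -0.7] w 58.0 f 0.0
grip 38.52 [ 620.26 -315.31    3.15] [-0.7 -0.8  3. ] w 37.5 f 40.6
up 39.52 [ 619.11 -314.7   128.12] [ 0.  -0.2 -1.7] w 37.8 f 40.2
over 41.16 [ 438.16 -304.38  101.22] [ 0.  -0.1 -1.4] w 37.5 f 40.3
low 42.25 [ 437.34 -303.79   62.91] [-0.3  0.4 -1.9] w 37.5 f 40.3
hit True 42.62 [ 437.45 -303.85   57.12] [-1.3  0.2  4.1] w 37.4 f 40.8
brass seat err -0.027348549014774903
open 42.89 [ 436.69 -303.26   55.55] [ 0.2  0.5 -0.7] w 50.2 f 0.0
clear 44.08 [ 437.53 -303.9   139.33] [ 0.5  0.5 -1.1] w 49.9 f 0.0
at white 47.19 [434.64   6.25   2.14] [ 0.5  0.2 -0.7] w 78.1 f 0.0
grip 47.52 [435.08   6.13   3.12] [-1.4  0.2  5.5] w 58.0 f 43.0
up 48.52 [433.9    6.3  128.62] [ 0.2  0.2 -1.8] w 57.8 f 43.1
over 50.08 [ 435.66 -153.59  101.17] [ 0.1 -0.4 -1.1] w 58.2 f 43.2
low 52.08 [ 434.67 -153.25   26.73] [-0.3  0.4 -1.2] w 58.2 f 43.2
hit True 52.43 [ 434.81 -153.34   21.18] [-0.6  1.3  4.7] w 58.0 f 43.6
white seat err 0.06630384567118952
open 52.71 [ 433.99 -152.97   19.94] [-0.  -0.3  0.1] w 70.2 f 0.0
clear 54.13 [ 434.66 -153.21  138.79] [ 0.6  0.5 -0.8] w 70.0 f 0.0
at red 57.63 [594.82 292.68   2.16] [ 1.2 -0.5  0.3] w 63.9 f 0.0
grip 57.95 [595.35 292.9    3.26] [-0.4  0.4  3.3] w 44.1 f 41.1
up 58.95 [594.09 292.35 128.24] [-0.   0.4 -0.7] w 43.7 f 40.8
over 61.57 [ 435.65 -153.64  101.18] [ 0.5 -0.1 -0.1] w 44.2 f 40.8
low 63.06 [ 434.76 -153.26   46.88] [-0.8  0.9 -0.9] w 44.4 f 40.8
hit True 63.42 [ 434.83 -153.3    41.19] [-0.   0.3  4.6] w 44.1 f 41.2
red seat err -0.0670122450929469
open 63.69 [ 434.08 -152.95   39.99] [ 0.7 -0.  -0.4] w 56.3 f 0.0
clear 64.98 [ 434.78 -153.26  139.01] [-0.5  1.  -0. ] w 55.9 f 0.0
```

```bash
python3 - <<'E'
from h import *
o=[]
for k,z in (("blue",54),("green",70)):
    manip.move_to([*P[k],200],RN); manip.wait(.25); o.append(view(P[k],z,40,5))
manip.move_to([600,0,300],RN); manip.wait(.3)
s=cams.grab_frame("scene")[140:220,110:240]
cv2.imwrite("pics/f1.png",np.vstack([np.hstack(o)[::1,::1]]))
cv2.imwrite("pics/f2.png",cv2.resize(s,(780,480),interpolation=cv2.INTER_CUBIC)); st()
E
```

```text
68.33 [599.9   -0.66 299.93] [ 0.8 -0.3 -0.4] w 55.9 f 0.0
```

View pics/f1.png

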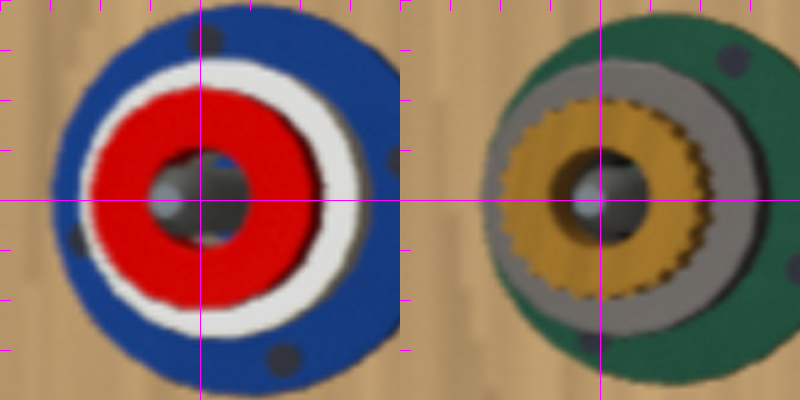

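View pics/f2.png

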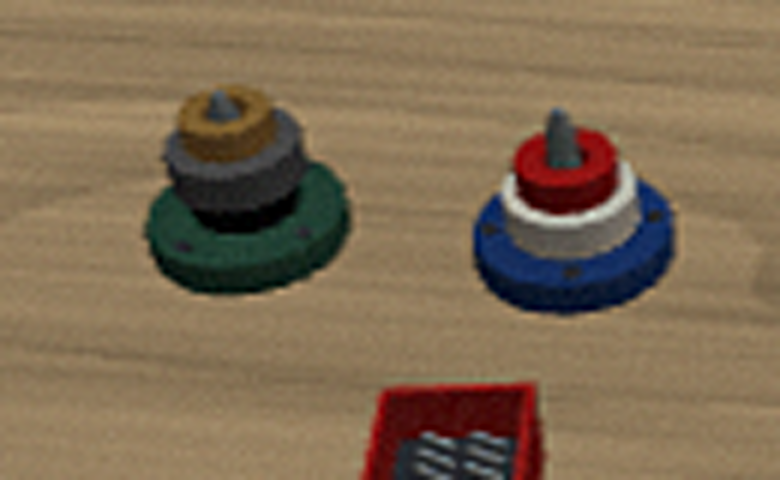

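Both stacks are flat, in the right order and centred: the red bore centre (199,198) and brass bore centre (600,197) are within 1 mm of their axes at (200,200) and (600,200). The robot is clear, so I'm handing the job in.

```bash
python3 -c "
from plant import workorder; print(workorder.sign_off())"
```

```text
the job is handed in; nothing more can be done
None
```

Both wheel sets are made up in the right order, seated, released and centred within about 1 mm by the final pictures; the job was handed in at about 68 s, and sign-off returned no verdict.

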